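Turn the pet-feeding planner to the evening leaf

ROBOT

A 6-joint arm with a two-finger parallel gripper is mounted at the origin on the work surface. World frame = base frame: x ahead of the robot, y to its left, z up, the work surface at z = 0. Lengths are in m, angles in rad, forces in N, time in s.
With the tool pointing down it reaches from about 0.35 to 0.975 m from the base axis. Payload 4.9 kg.
Tool frame: the origin (TCP) lies at the very end of the fingers, on their centre line; the grasp point (between the pads) lies 19 mm behind it; x points along the fingers, y is the direction in which the jaws open and shut, and the axes are right-handed (so a half turn about x gives the same grasp; the last joint's range is limited). The gripper opens to 85 mm and grips with 20 to 120 N. Pads are 22 mm wide; open, the fingers measure 114 mm over their backs; the gripper's body (76 mm by 85 mm) begins 54 mm behind the grasp point. The pads swing forward as they close: fully open they stand 13 mm farther back than shut.
Start: joints at [1.216, 0.053, 1.613, -0, 1.476, -0.119], TCP at [0.146, 0.608, 0.203] pointing down, gripper open.
Joint ranges: [-3.01, 3.01], [-1.01, 2.22], [0.06, 2.58], [-1.02, 4.17], [0.09, 2.62], [-3.14, 3.14]. Speed limits (rad/s): [2.57, 2.57, 3.14, 3.14, 3.14, 3.14].

INTERFACE

Orientations are given as a rotation vector (axis times angle).
In Python, from station import ctrl, get_image, calibration, finish_job, search_frame, cut_out, mark_of gives the robot as it stands. The module is installed in compiled form; this text tells all that it offers.
- The arm moves only by the tool arm_command, never from a script. Its argument "plan" is a list that holds one entry, the list of rows, each a list of 7 numbers: the shift along the tool's x, y, z in m, then the turn, a rotation vector about the tool's x, y, z in degrees, then the finger opening in m, from 0 to 0.0854. A call has 1 to 20 rows; each row shifts and turns the pose as measured when the row begins, along the tool's axes as they then stand; what a row does not reach is not made up. A row lasts 1/12 s, in which the tool goes at most 41.7 mm and 7.16 degrees, less where a joint would pass 70% of its speed; a pose out of reach is approached as far as the arm can. A call with a gripper value outside its range is refused whole. The fingers move at their own pace and stop on an object; "squeeze" is the grip in N (left out, the last holds). Time passes only in rows, so rows that do not move let the fingers close. It gives the time, the measured TCP pose, the force and the opening at its end, in the units of the state.
- ctrl.get_obs(): the state, without advancing time (a new reading comes with each control period).
- get_image(name): name is "scene" or "top" or "wrist"; returns the picture (480x640x3 uint8, red, green, blue); there is no depth.
- calibration(name): a dict with "fx", "fy", "cx", "cy" (pixels), "cam_to_world" (4x4, takes a point from camera to world coordinates); the wrist camera has in their place "hand_eye" (4x4, takes a point from camera to tool coordinates, whose origin is the TCP and whose axes are the tool frame's). Camera axes: x right, y down, z forward; pixel columns grow to the right and rows downward; lengths in m; the calibration is good to about 2 mm. A picture is of the moment at which its call begins: read the wrist's pose just before it. calibration takes no time and is no camera call.
- finish_job(): hands the job in, once; it reports no verdict.
Trained networks look in the newest picture that a camera, given by its name, has taken for a name from the list of things; names that differ only in an ending like _2 or _b are one class to them, and where a whole thing is asked for, a point or a joint stands for the part that bears it (a point fixed in the world has none). Each returns a list of dicts, best first, with "conf" (0 to 1); they miss things now and then, are a little off and sometimes report something else, mostly with a low value. They report only what shows in the picture. A call takes as long as a camera call.
- search_frame(camera, thing): "at" ([x, y, z] in m, in the coordinates of the camera as it stood for that picture, good to about 4 mm: the middle of the surface that is visible of it).
- cut_out(camera, thing): "mask" (480x640 bool, what is visible of it).
- mark_of(camera, thing): "at" ([x, y, z] in m, in the coordinates of the camera as it stood for that picture, good to about 4 mm: a listed point, or the origin of a listed thing).
The state is a dict: "t": time; "q": joint angles; "dq": joint speeds; "effort": joint torques, N m; "tool_pos": TCP position; "tool_rot": TCP orientation; "contact_force": force on the tool from outside, world axes, zero at the start; "wrist_torque": the same for the moment, N m; "opening": finger opening in m.
Only numpy, scipy, OpenCV 4.12 (cv2) and the standard library are available. Lean on these libraries where they do the work, as an engineer would, in place of code of your own. Each camera call takes 0.05 s, during which the arm holds its last target. There are 200 camera calls.

TASK

Breakfast has been served, so turn the feeding planner on to the evening: with a fingertip under its tab, swing the yellow sun leaf up over the rings and push it down until it lies flat on the white cover leaf on the left, so that the blue moon leaf shows on the right. Leave the moon leaf lying where it is, do not pinch the sun leaf between the fingers at any time, and leave the feeder, tin, silicone lid and spoon where they stand.

Things in the scene. Friction and masses are not known exactly. Their poses are not given: they have to be found in the camera images.
- planner: Feeding planner: oak stand 200 mm (its x) by 284 mm (its y), 32 mm high, stuck to the counter. Origin: centre of its underside on the counter, z up. Its x axis, along the spine, points away from the robot, turned by up to 0.35 rad; its y axis points left. Sun leaf on moon leaf lie on its right (-y); on its left (+y) lies a fixed white cover leaf with a grey paw print.
- rings (a point): Middle of the spine, 38 mm above the counter at planner x = y = 0, axes as the planner's. Two steel rings of 28 mm diameter stand here, centred 40 mm to either side along x. The leaves turn about the line through the ring centres (along planner x).
- sun_leaf (a joint): Angle of the sun leaf (front yellow, back cream) about the ring line (rad): 0 = flat on the right (start 0 to 0.10), pi/2 = upright, pi = flat on the left, where it stops. Stiff plastic, 3 mm thick, ~90 g, 210 mm along the spine, in the plane of the ring line, free edge 152 mm from it. Snug on the rings: it stays at any angle it is left at and must be pushed all the way (1 to 1.5 N at the tab).
- sun_tab (a point): Centre of the sun leaf's tab (mid thickness), turning with the leaf. Yellow tab, 60 mm long along the spine, sticking out 25 mm past the free edge (152 to 177 mm from the ring line), centred at planner x = +55 mm (far half). It overhangs the stand's side (142 mm from the ring line): below it is only the counter, 36 mm under the tab when flat.
- moon_leaf (a joint): Angle of the blue moon leaf (cream crescent) about the same ring line (rad): 0 = lying flat on the right side; it has to stay there. Same size, weight and friction as the sun leaf, its plane 4 mm below it.
- moon_tab (a point): Centre of the moon leaf's blue tab: same size as the sun leaf's tab and as far from the ring line, but at planner x = -55 mm (the half nearer the robot).
- feeder: Bystander, loose: white ceramic raised feeder, a round bowl on a foot, 160 mm across, 130 mm high. Origin: centre of its underside, on the counter. It stands to the left of the planner. Behind it, far to the left, a 320 mm high clear dry-food canister stands fixed; it is not part of the job.
- tin: Bystander, loose and light: empty open aluminium tin, 86 mm across, 38 mm high. Origin: centre of its underside. Beyond the planner or to the right of it near the robot (it may trade places with the lid).
- lid: Bystander, loose: round mustard-yellow silicone lid, 92 mm across, 14 mm high, with a small pull tab. Origin: centre of its underside. Beyond the planner or to the right of it near the robot.
- spoon: Bystander, loose: steel spoon, 190 mm long, lying flat along its x axis. Origin: below its middle, on the counter. To the right of the planner.

How it is judged:
By the outcome, as a careful person would: the job done as asked, in the order asked, and still so for the second after the job is handed in, with the robot touching nothing.
It also fails if it takes over 48 s, if anything falls off the work surface, if the arm or the gripper's body presses on something with over 40 N, if the wrist force passes 120 N, or if a joint passes its speed limit or range.

## Working session

There is one attempt and no reset: what is moved stays moved. The work goes in short steps, Python scripts to look and compute and a tool call to move; the robot and the scene stay as the last step left them, time stands still between calls to the robot, and variables do not carry over. Pictures are saved under pics/ and viewed, about 8 in all and at most 12, crops included, and the job is handed in when it is done.

Besides the shell and the picture viewer there is one more tool, called as name([rows], argument=value, ...), one row to a line, values as JSON. arm_command: Moves the arm, as the interface text tells. Its arguments: {"type":"object","properties":{"plan":{"type":"array","items":{"type":"array","items":{"type":"array","items":{"type":"number"}}}},"squeeze":{"type":"number"}},"required":["plan"]}

```bash
mkdir -p pics; cat > h.py <<'E'
import numpy as np, cv2
from station import *
from scipy.spatial.transform import Rotation as R
def T(cam):
    c=calibration(cam)
    if 'cam_to_world' in c: return np.array(c['cam_to_world'])
    o=ctrl.get_obs(); M=np.eye(4); M[:3,:3]=R.from_rotvec(o['tool_rot']).as_matrix(); M[:3,3]=o['tool_pos']
    return M@np.array(c['hand_eye'])
def w(cam,p): return (T(cam)@np.r_[p,1])[:3]
def snap(cam,name):
    im=get_image(cam); cv2.imwrite('pics/'+name,cv2.cvtColor(im,cv2.COLOR_RGB2BGR)); return im
E
python3 - <<'E'
from h import *
np.set_printoptions(precision=3,suppress=True)
for cam in ['scene','top']:
    snap(cam,cam+'0.png')
    print(cam,T(cam)[:3,3])
    for n in ['planner','rings','sun_tab','moon_tab','feeder','tin','lid','spoon']:
        r=mark_of(cam,n)
        print(n,[(round(x['conf'],2),w(cam,x['at'])) for x in r[:2]])
o=ctrl.get_obs();print(o['t'],o['tool_pos'],R.from_rotvec(o['tool_rot']).as_matrix())
E
```

```text
scene [ 1.596 -0.157  0.775]
planner [(0.63, array([ 0.464, -0.032, -0.001]))]
rings [(0.97, array([ 0.464, -0.031,  0.039])), (0.19, array([0.748, 0.105, 0.004]))]
sun_tab [(0.79, array([ 0.548, -0.181,  0.057])), (0.6, array([ 0.463, -0.028,  0.038]))]
moon_tab [(0.91, array([ 0.444, -0.202,  0.034]))]
feeder [(0.95, array([0.445, 0.464, 0.002])), (0.69, array([ 0.336, -0.446,  0.   ]))]
tin [(0.87, array([ 0.336, -0.445,  0.004]))]
lid [(0.8, array([0.752, 0.105, 0.003]))]
spoon [(0.92, array([ 0.536, -0.509,  0.001]))]
top [ 0.264 -0.024  1.51 ]
planner [(0.79, array([ 0.462, -0.033, -0.001]))]
rings [(0.97, array([ 0.457, -0.032,  0.038]))]
sun_tab [(0.92, array([ 0.554, -0.181,  0.051]))]
moon_tab [(0.68, array([ 0.446, -0.204,  0.039]))]
feeder [(0.61, array([ 0.441,  0.458, -0.001])), (0.39, array([ 0.337, -0.442,  0.002]))]
tin [(0.94, array([ 0.336, -0.44 ,  0.003]))]
lid [(0.57, array([0.747, 0.114, 0.001]))]
spoon [(0.85, array([ 0.536, -0.506, -0.002]))]
0.9 [0.146 0.608 0.203] [[ 0.     0.234  0.972]
 [ 0.     0.972 -0.234]
 [-1.     0.     0.   ]]
```

View pics/scene0.png

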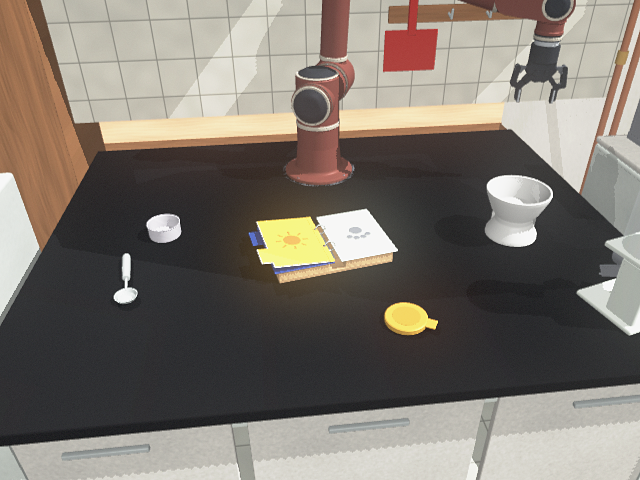

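View pics/top0.png

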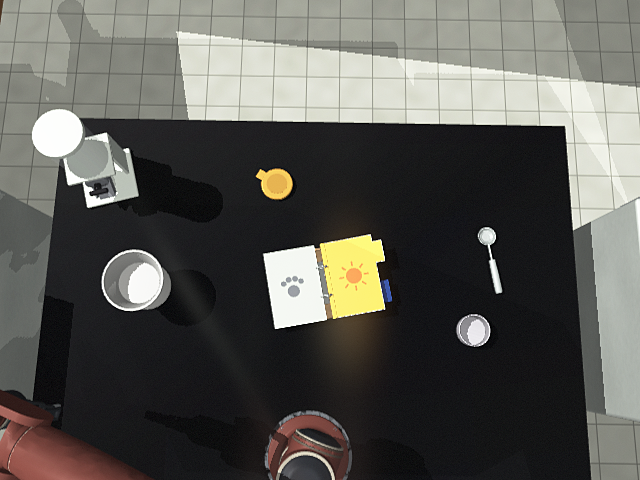

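The top view matches the networks: spine at about (322,283), sun tab at (377,250), moon tab at (387,290), with the right side of the planner clear. Next I work out the wrist branch and the fingertip path.

```bash
cat > plan.py <<'E'
import numpy as np
from scipy.spatial.transform import Rotation as R
ring=np.array([.4605,-.0315,.038]); yaw=.22
u=np.array([np.cos(yaw),np.sin(yaw),0]); n=np.array([np.sin(yaw),-np.cos(yaw),0]); Z=np.array([0,0,1.])
def rot(a,s=1):
    x=-np.cos(a)*n-np.sin(a)*Z; y=s*u; return np.c_[x,y,np.cross(x,y)]
def P(s,z,px=.055): return np.array([*(ring+px*u+s*n)[:2],z])   # s outward (right) from ring line
def push(th,a,rho=.16):
    e=np.array([np.cos(th),np.sin(th)]); nr=np.array([-np.sin(th),np.cos(th)])
    d=np.array([-np.cos(a),-np.sin(a)]); p=np.array([-d[1],d[0]])
    sup=.011*abs(p@nr)+max(0,-d@nr)*(.177-rho)
    q=rho*e-(sup+.0015)*nr; return P(q[0],.038+q[1])
def row(obs,pos,Rm):
    M=R.from_rotvec(obs['tool_rot']).as_matrix()
    return M.T@(pos-np.array(obs['tool_pos'])), np.degrees(R.from_matrix(M.T@Rm).as_rotvec())
E
python3 - <<'E'
from plan import *
np.set_printoptions(precision=2,suppress=True)
C=np.array([[0,-1,0],[0,0,-1],[1,0,0]]).astype(float) # cols: tool axes in local: x=z,y=-x,z=-y
L=.22
for s in (1,-1):
  for a,pos in ((35,P(.23,.05)),(35,push(0.1,.61)),(35,push(1.57,.61)),(60,push(2.4,1.05)),(80,push(3.1,1.4))):
    Rm=rot(np.radians(a),s); wc=pos-L*Rm[:,0]; q1=np.arctan2(wc[1],wc[0])
    for f in (1.7,):
        W=(R.from_euler('z',q1)*R.from_euler('y',f)).inv().as_matrix()@Rm@C.T
        q=R.from_matrix(W).as_euler('ZYZ')
        print(s,a,pos,wc,round(q1,2),q)
E
```

```text
1 35 [ 0.56 -0.24  0.05] [ 0.6  -0.42  0.18] -0.61 [ 0.71  2.12 -0.66]
1 35 [ 0.55 -0.18  0.03] [ 0.59 -0.35  0.16] -0.54 [ 0.75  2.08 -0.61]
1 35 [ 0.52 -0.03  0.2 ] [ 0.56 -0.2   0.32] -0.35 [ 0.83  1.94 -0.46]
1 60 [0.49 0.09 0.15] [ 0.51 -0.01  0.34] -0.03 [ 0.51  1.58 -0.28]
1 80 [0.48 0.14 0.05] [0.49 0.1  0.26] 0.2 [ 0.18  1.45 -0.04]
-1 35 [ 0.56 -0.24  0.05] [ 0.6  -0.42  0.18] -0.61 [0.71 2.12 2.48]
-1 35 [ 0.55 -0.18  0.03] [ 0.59 -0.35  0.16] -0.54 [0.75 2.08 2.54]
-1 35 [ 0.52 -0.03  0.2 ] [ 0.56 -0.2   0.32] -0.35 [0.83 1.94 2.68]
-1 60 [0.49 0.09 0.15] [ 0.51 -0.01  0.34] -0.03 [0.51 1.58 2.86]
-1 80 [0.48 0.14 0.05] [0.49 0.1  0.26] 0.2 [0.18 1.45 3.1 ]
```

arm_command([
  [[-0.03,0,0,0,0,0,0],[-0.03,0,0,0,0,0,0],[-0.03,0,0,0,0,0,0],[-0.03,0,0,0,0,0,0],[0,-0.0325,0.0245,0,0,0,0],[0,-0.0325,0.0245,0,0,0,0],[0,-0.0325,0.0245,0,0,0,0],[0,-0.0325,0.0245,0,0,0,0],[0,-0.0325,0.0245,0,0,0,0],[0,-0.0325,0.0245,0,0,0,0],[0,-0.0325,0.0245,0,0,0,0],[0,-0.0325,0.0245,0,0,0,0],[0,-0.0325,0.0245,0,0,0,0],[0,-0.0325,0.0245,0,0,0,0],[0,-0.0325,0.0245,0,0,0,0],[0,-0.0325,0.0245,0,0,0,0],[0,-0.0325,0.0245,0,0,0,0],[0,-0.0325,0.0245,0,0,0,0],[0,-0.0325,0.0245,0,0,0,0],[0,-0.0325,0.0245,0,0,0,0]],
])

```text
t: 2.57
tool_pos: [0.4108, -0.0008, 0.3318]
tool_rot: [0.173, 1.549, -0.17]
contact_force: [-0.1, -0.1, 0.4]
opening: 0.0001
```

```bash
cat > st.py <<'E'
import sys
from h import *; from plan import *
np.set_printoptions(precision=3,suppress=True)
def go(pos,a,N=1):
    o=ctrl.get_obs(); d,t=row(o,pos,rot(np.radians(a)))
    print('t',round(o['t'],2),'pos',np.array(o['tool_pos']),'F',np.array(o['contact_force']),'q',np.array(o['q']),'op',o['opening'])
    print('shift',d,'turn',t)
E
python3 -c "
from st import *
go(P(.30,.25),35)"
```

```text
t 2.57 pos [ 0.411 -0.001  0.332] F [-0.083 -0.083  0.435] q [-0.185 -0.534  1.893  0.003  1.768 -1.537] op 0.00010893119302283273
shift [ 0.084 -0.268  0.231] turn [59.945 49.471 30.458]
```

arm_command([
  [[0,-0.0298,0.0257,0,0,0,0],[0,-0.0298,0.0257,0,0,0,0],[0,-0.0298,0.0257,0,0,0,0],[0,-0.0298,0.0257,0,0,0,0],[0,-0.0298,0.0257,0,0,0,0],[0,-0.0298,0.0257,0,0,0,0],[0,-0.0298,0.0257,0,0,0,0],[0,-0.0298,0.0257,0,0,0,0],[0,-0.0298,0.0257,0,0,0,0],[0,0,0,4.6,3.8,2.35,0],[0,0,0,4.6,3.8,2.35,0],[0,0,0,4.6,3.8,2.35,0],[0,0,0,4.6,3.8,2.35,0],[0,0,0,4.6,3.8,2.35,0],[0,0,0,4.6,3.8,2.35,0],[0,0,0,4.6,3.8,2.35,0],[0,0,0,4.6,3.8,2.35,0],[0,0,0,4.6,3.8,2.35,0],[0,0,0,4.6,3.8,2.35,0],[0,0,0,4.6,3.8,2.35,0]],
])

```text
t: 4.23
tool_pos: [0.585, -0.3415, 0.3363]
tool_rot: [1.459, 2.0, -0.478]
contact_force: [-0.4, -1.9, -0.3]
opening: -0.0001
```

```bash
python3 -c "
from st import *
go(P(.24,.12),35)
snap('wrist','w1.png')
for c in ['top','wrist']:
  get_image(c)
  for k in ['sun_tab','moon_tab','rings']:
    print(c,k,[(round(x['conf'],2),w(c,x['at'])) for x in mark_of(c,k)[:1]])"
```

```text
t 4.23 pos [ 0.585 -0.342  0.336] F [-0.443 -1.867 -0.344] q [-0.802  0.6    0.897  0.526  2.36  -0.926] op -0.00011637136809378923
shift [ 0.21  -0.002  0.104] turn [6.921 6.176 2.89 ]
top sun_tab [(0.71, array([ 0.551, -0.182,  0.048]))]
top moon_tab [(0.65, array([ 0.442, -0.204,  0.039]))]
top rings [(0.79, array([ 0.463, -0.034,  0.038]))]
wrist sun_tab [(0.83, array([ 0.553, -0.182,  0.051]))]
wrist moon_tab [(0.55, array([ 0.443, -0.205,  0.038]))]
wrist rings [(0.55, array([ 0.462, -0.032,  0.034]))]
```

arm_command([
  [[0,0,0,3.5,3.1,1.45,0],[0,0,0,3.5,3.1,1.45,0],[0.02,0,0,0,0,0,0],[0,0,0,0,0,0,0]],
])

```text
t: 5.02
tool_pos: [0.5827, -0.3217, 0.3303]
tool_rot: [1.627, 2.037, -0.516]
contact_force: [0.2, 0.9, -1.1]
opening: -0.0001
```

```bash
python3 -c "
from st import *
go(P(.245,.06),35)
go(P(.245,.02),35)
go(P(.163,.02),35)"
```

```text
t 5.02 pos [ 0.583 -0.322  0.33 ] F [ 0.221  0.919 -1.129] q [-0.813  0.592  0.958  0.634  2.363 -0.762] op -0.00014006580100615608
shift [ 0.21  -0.002  0.182] turn [0.36  0.497 0.075]
t 5.02 pos [ 0.583 -0.322  0.33 ] F [ 0.221  0.919 -1.129] q [-0.813  0.592  0.958  0.634  2.363 -0.762] op -0.00014006580100615608
shift [ 0.233 -0.002  0.215] turn [0.36  0.497 0.075]
t 5.02 pos [ 0.583 -0.322  0.33 ] F [ 0.221  0.919 -1.129] q [-0.813  0.592  0.958  0.634  2.363 -0.762] op -0.00014006580100615608
shift [ 0.3   -0.002  0.167] turn [0.36  0.497 0.075]
```

arm_command([
  [[0.0233,0,0.0202,0,0,0,0],[0.0233,0,0.0202,0,0,0,0],[0.0233,0,0.0202,0,0,0,0],[0.0233,0,0.0202,0,0,0,0],[0.0233,0,0.0202,0,0,0,0],[0.0233,0,0.0202,0,0,0,0],[0.0233,0,0.0202,0,0,0,0],[0.0233,0,0.0202,0,0,0,0],[0.0233,0,0.0202,0,0,0,0],[0.008,0,0.012,0,0,0,0],[0.004,0,0.006,0,0,0,0],[0,0,0,0,0,0,0]],
])

```text
t: 6.02
tool_pos: [0.5802, -0.2641, 0.0435]
tool_rot: [1.593, 2.01, -0.512]
contact_force: [-0.8, -0.5, -0.6]
opening: 0.0001
```

```bash
python3 -c "
from st import *
go(P(.163,.019),35)
snap('scene','s1.png')
import cv2
im=cv2.imread('pics/s1.png')[150:330,120:420]; cv2.imwrite('pics/s1c.png',cv2.resize(im,None,fx=2.6,fy=2.6))"
```

```text
t 6.02 pos [ 0.58  -0.264  0.044] F [-0.826 -0.524 -0.628] q [-0.763  0.721  1.253  0.494  1.948 -1.021] op 0.00013642510087240962
shift [ 0.086 -0.01  -0.036] turn [1.824 2.496 0.019]
```

View pics/s1c.png

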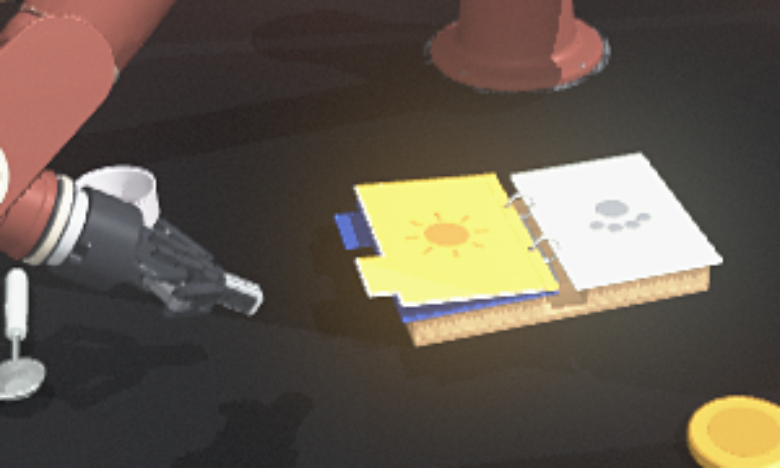

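arm_command([
  [[0.007,-0.005,0.01,0.9,1.2,0,0],[0.007,-0.005,0.01,0.9,1.2,0,0],[0,0,0,0,0,0,0]],
])

```text
t: 6.32
tool_pos: [0.5741, -0.2714, 0.024]
tool_rot: [1.633, 2.033, -0.516]
contact_force: [-0.2, 0.6, -0.4]
opening: -0.0001
```

```bash
python3 -c "
from st import *
go(P(.163,.02),35)"
```

```text
t 6.32 pos [ 0.574 -0.271  0.024] F [-0.185  0.555 -0.417] q [-0.78   0.766  1.237  0.499  1.957 -1.014] op -0.00010720593861434859
shift [ 0.08  -0.004 -0.052] turn [ 0.225  0.491 -0.23 ]
```

arm_command([
  [[0.0135,-0.001,-0.0085,0,0,0,0],[0.0135,-0.001,-0.0085,0,0,0,0],[0.0135,-0.001,-0.0085,0,0,0,0],[0.0135,0,-0.0085,0,0,0,0],[0.0135,0,-0.0085,0,0,0,0],[0.01,0,-0.007,0,0,0,0],[0,0,0,0,0,0,0]],
])

```text
t: 6.9
tool_pos: [0.5514, -0.1854, 0.0208]
tool_rot: [1.64, 2.023, -0.518]
contact_force: [0.1, -0.7, -0.3]
opening: -0.0005
```

```bash
python3 -c "
from st import *
go(P(.163,.02),35)
o=ctrl.get_obs(); M=R.from_rotvec(o['tool_rot']).as_matrix()
ths=np.radians([6,15,25,35,45,55,65,75,85,95,105]); p=np.array(o['tool_pos'])
for t in ths:
  q=push(t,np.radians(35)); print(round(np.degrees(t)),q,M.T@(q-p)); p=q
snap('scene','s2.png')
im=cv2.imread('pics/s2.png')[180:310,170:390]; cv2.imwrite('pics/s2c.png',cv2.resize(im,None,fx=3.5,fy=3.5))"
```

```text
t 6.9 pos [ 0.551 -0.185  0.021] F [ 0.052 -0.707 -0.261] q [-0.721  0.631  1.451  0.534  1.856 -1.003] op -0.0004705119402810853
shift [ 0.006 -0.    -0.003] turn [ 0.103  0.635 -0.701]
6 [ 0.549 -0.177  0.035] [-0.001 -0.    -0.017]
15 [ 0.549 -0.175  0.062] [-0.014  0.    -0.023]
25 [ 0.547 -0.167  0.092] [-0.011  0.    -0.028]
35 [ 0.544 -0.154  0.12 ] [-0.005  0.    -0.03 ]
45 [ 0.541 -0.138  0.142] [-0.     0.    -0.028]
55 [ 0.536 -0.119  0.162] [ 0.005 -0.    -0.028]
65 [ 0.531 -0.095  0.178] [ 0.01  -0.    -0.027]
75 [ 0.525 -0.069  0.19 ] [ 0.015 -0.    -0.025]
85 [ 0.519 -0.041  0.197] [ 0.019 -0.    -0.022]
95 [ 0.513 -0.013  0.198] [ 0.023 -0.    -0.018]
105 [0.506 0.016 0.194] [ 0.026 -0.    -0.014]
```

View pics/s2c.png

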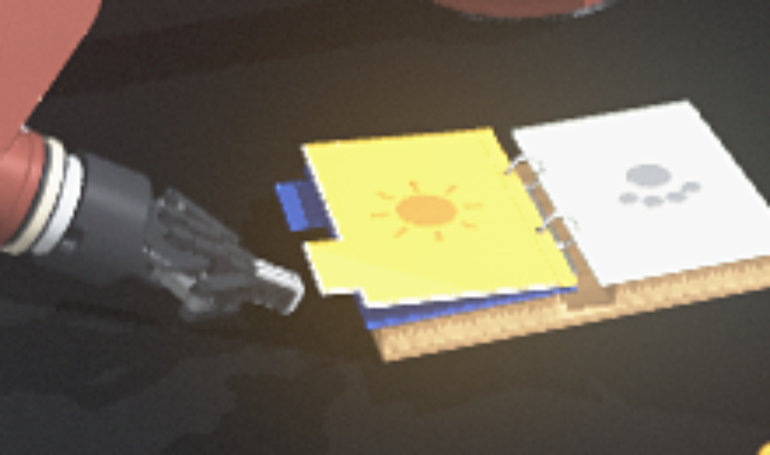

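```bash
python3 -c "
from st import *
c=calibration('scene'); Mi=np.linalg.inv(T('scene'))
def pr(p):
  q=Mi@np.r_[p,1]; x=np.array([c['fx']*q[0]/q[2]+c['cx'],c['fy']*q[1]/q[2]+c['cy']]); return (x-[170,180])*3.5
print('tcp',pr(ctrl.get_obs()['tool_pos']))
for px in (.025,.085): 
  for s in (.152,.177): print(px,s,pr(P(s,.052,px)))
print('stand',pr(P(.142,0,.1)),pr(P(.142,.032,.1)))
"
```

```text
tcp [327.634 309.254]
0.025 0.152 [341.2   241.586]
0.025 0.177 [305.127 248.666]
0.085 0.152 [363.875 290.111]
0.085 0.177 [326.552 297.722]
stand [388.989 363.309] [386.41  324.543]
```

arm_command([
  [[0.008,0,-0.0055,0,0,0,0],[0.006,0,-0.004,0,0,0,0],[0,0,0,0,0,0,0]],
])

```text
t: 7.2
tool_pos: [0.5492, -0.1715, 0.0212]
tool_rot: [1.641, 2.018, -0.519]
contact_force: [-0.6, -0.4, 0.9]
opening: -0.0
```

```bash
python3 -c "
from st import *
go(P(.152,.02),35)
c=calibration('scene'); Mi=np.linalg.inv(T('scene'))
q=Mi@np.r_[ctrl.get_obs()['tool_pos'],1]; print((np.array([c['fx']*q[0]/q[2]+c['cx'],c['fy']*q[1]/q[2]+c['cy']])-[220,220])*8)
snap('scene','s3.png')
im=cv2.imread('pics/s3.png')[220:290,220:310]; cv2.imwrite('pics/s3c.png',cv2.resize(im,None,fx=8,fy=8))"
```

```text
t 7.2 pos [ 0.549 -0.172  0.021] F [-0.557 -0.426  0.929] q [-0.709  0.609  1.482  0.542  1.838 -0.999] op -3.2356327370883058e-06
shift [ 0.004 -0.001 -0.001] turn [ 0.12   0.847 -0.899]
[399.563 376.887]
```

View pics/s3c.png

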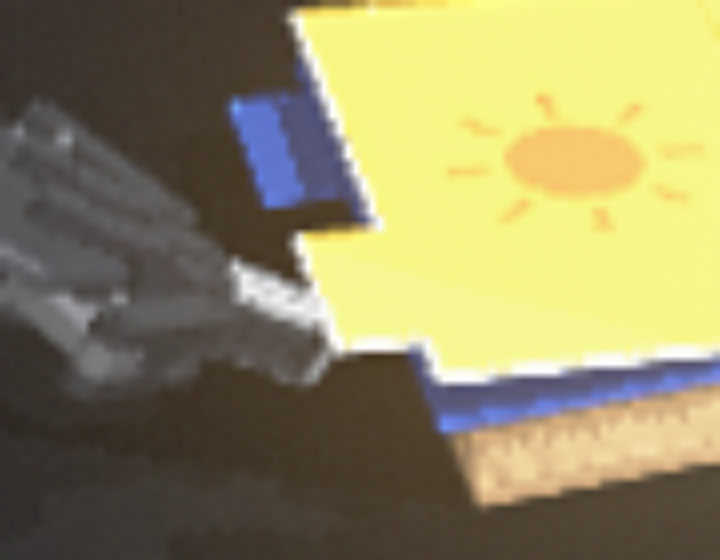

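arm_command([
  [[0.005,0,-0.004,0,0,0,0],[0.004,0,-0.006,0,0,0,0],[0,0,0,0,0,0,0]],
])

```text
t: 7.5
tool_pos: [0.5471, -0.1602, 0.0241]
tool_rot: [1.642, 2.013, -0.521]
contact_force: [-0.6, -0.8, 0.0]
opening: 0.0005
```

arm_command([
  [[-0.003,0,-0.006,0,0,0,0],[-0.003,0,-0.008,0,0,0,0],[-0.005,0,-0.008,0,0,0,0],[-0.003,0,-0.01,0,0,0,0],[-0.003,0,-0.01,0,0,0,0],[0,0,0,0,0,0,0]],
])

```text
t: 8.0
tool_pos: [0.5443, -0.1484, 0.0731]
tool_rot: [1.641, 2.012, -0.521]
contact_force: [0.9, -0.3, 0.8]
opening: 0.0001
```

```bash
python3 -c "
from st import *
go(push(.4,.61,.145),35)
snap('scene','s4.png')
im=cv2.imread('pics/s4.png')[190:300,210:350]; cv2.imwrite('pics/s4c.png',cv2.resize(im,None,fx=5,fy=5))"
```

```text
t 8.0 pos [ 0.544 -0.148  0.073] F [ 0.875 -0.325  0.822] q [-0.689  0.5    1.534  0.565  1.873 -0.952] op 0.00012523548074269442
shift [-0.009 -0.001  0.002] turn [ 0.117  1.08  -1.046]
```

View pics/s4c.png

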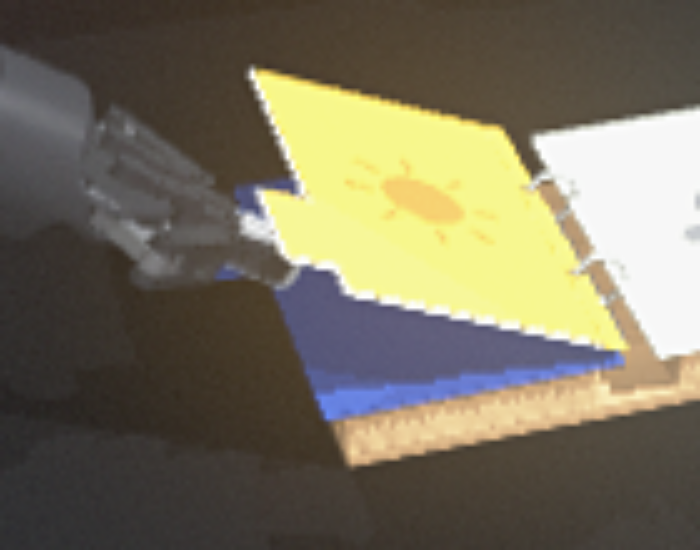

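```bash
cat >> st.py <<'E'
def seq(ts,as_,rhos,ext=.012):
    o=ctrl.get_obs(); p=np.array(o['tool_pos']); M=R.from_rotvec(o['tool_rot']).as_matrix()
    print('t',round(o['t'],2),'F',np.array(o['contact_force']),'p',p)
    for t,a,r in zip(ts,as_,rhos):
        Rm=rot(np.radians(a)); q=push(np.radians(t),np.radians(a),r)+ext*Rm[:,0]
        print(t,a,q,'|',np.round(1000*M.T@(q-p),1),np.round(np.degrees(R.from_matrix(M.T@Rm).as_rotvec()),1)); p,M=q,Rm
E
python3 -c "
from st import *
t=list(range(24,106,9)); seq(t,[35]*len(t),np.linspace(.165,.155,len(t)))"
```

```text
t 8.05 F [ 0.641 -0.738 -0.133] p [ 0.544 -0.148  0.072]
24 35 [ 0.546 -0.163  0.085] | [-19.   -0.9  -1.6] [ 0.1  1.1 -1. ]
33 35 [ 0.544 -0.151  0.11 ] | [ -4.2  -0.  -27.1] [0. 0. 0.]
42 35 [ 0.54  -0.136  0.131] | [  0.3  -0.  -26.2] [0. 0. 0.]
51 35 [ 0.536 -0.118  0.149] | [  4.3  -0.  -25.4] [0. 0. 0.]
60 35 [ 0.532 -0.098  0.164] | [  8.4   0.  -24.5] [0. 0. 0.]
69 35 [ 0.527 -0.075  0.176] | [ 12.2  -0.  -22.9] [0. 0. 0.]
78 35 [ 0.521 -0.051  0.184] | [ 15.8  -0.  -20.6] [0. 0. 0.]
87 35 [ 0.516 -0.026  0.188] | [ 19.    0.  -17.8] [0. 0. 0.]
96 35 [ 0.51  -0.001  0.187] | [ 21.7   0.  -14.4] [0. 0. 0.]
105 35 [0.504 0.024 0.182] | [ 23.7   0.  -10.6] [0. 0. 0.]
```

arm_command([
  [[-0.004,0,-0.013,0,0,0,0],[-0.004,0,-0.013,0,0,0,0],[-0.001,0,-0.013,0,0,0,0],[0,0,-0.013,0,0,0,0],[0.002,0,-0.013,0,0,0,0],[0.002,0,-0.013,0,0,0,0],[0.004,0,-0.012,0,0,0,0],[0.004,0,-0.012,0,0,0,0],[0,0,0,0,0,0,0]],
])

```text
t: 8.8
tool_pos: [0.5286, -0.0824, 0.1588]
tool_rot: [1.642, 2.013, -0.523]
contact_force: [0.0, 0.9, -0.8]
opening: 0.0
```

```bash
python3 -c "
from st import *
t=list(range(60,106,9)); seq(t,[35]*len(t),np.linspace(.158,.155,len(t)))
snap('scene','s5.png')
im=cv2.imread('pics/s5.png')[130:300,200:420]; cv2.imwrite('pics/s5c.png',cv2.resize(im,None,fx=3,fy=3))
for k in ['sun_tab','moon_tab']: print(k,[(round(x['conf'],2),w('scene',x['at'])) for x in mark_of('scene',k)[:1]])"
```

```text
t 8.8 F [ 0.011  0.945 -0.844] p [ 0.529 -0.082  0.159]
60 35 [ 0.531 -0.097  0.162] | [-13.8  -0.1   5.8] [ 0.   1.1 -1. ]
69 35 [ 0.527 -0.075  0.174] | [ 11.6   0.  -22.8] [0. 0. 0.]
78 35 [ 0.521 -0.051  0.183] | [ 15.2   0.  -20.7] [0. 0. 0.]
87 35 [ 0.516 -0.026  0.187] | [ 18.5  -0.  -18. ] [0. 0. 0.]
96 35 [ 0.51  -0.001  0.187] | [ 21.3   0.  -14.8] [0. 0. 0.]
105 35 [0.504 0.024 0.182] | [ 23.5  -0.  -11.1] [0. 0. 0.]
sun_tab [(0.9, array([ 0.531, -0.097,  0.184]))]
moon_tab [(0.56, array([ 0.44 , -0.203,  0.033]))]
```

View pics/s5c.png

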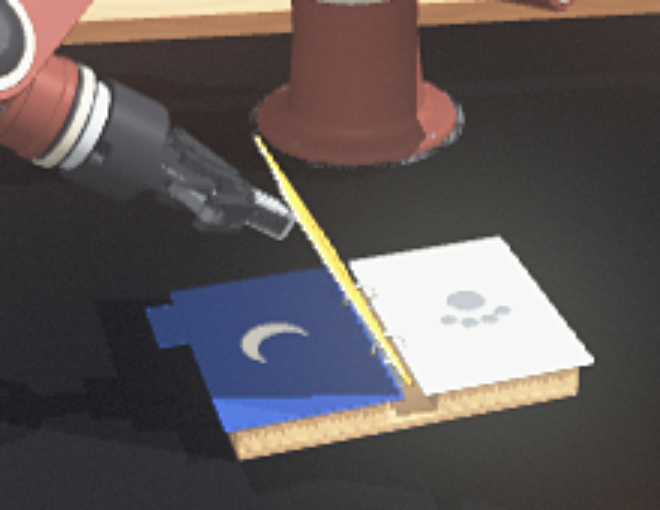

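The leaf stands at about 60°, pushed at its edge near (290,215), and the moon leaf is flat. I keep pushing.

arm_command([
  [[0.005,0,-0.012,0,0,0,0],[0.006,0,-0.012,0,0,0,0],[0.008,0,-0.011,0,0,0,0],[0.008,0,-0.01,0,0,0,0],[0.009,0,-0.01,0,0,0,0],[0.01,0,-0.009,0,0,0,0],[0.011,0,-0.008,0,0,0,0],[0.011,0,-0.007,0,0,0,0],[0.012,0,-0.006,0,0,0,0],[0,0,0,0,0,0,0]],
])

```text
t: 9.78
tool_pos: [0.5017, 0.0402, 0.1793]
tool_rot: [1.646, 2.015, -0.526]
contact_force: [0.5, 0.4, -0.3]
opening: -0.0002
```

```bash
python3 -c "
from st import *
t=[96]+list(range(105,181,5)); seq(t,[35]+list(np.linspace(38,80,len(t)-1).round(1)),[.155]*len(t))
get_image('scene')
for k in ['sun_tab','moon_tab']: print(k,[(round(x['conf'],2),w('scene',x['at'])) for x in mark_of('scene',k)[:1]])"
```

```text
t 9.78 F [ 0.541  0.414 -0.313] p [0.502 0.04  0.179]
96 35 [ 0.51  -0.001  0.186] | [-37.8  -0.1  19.1] [-0.2  0.9 -1. ]
105 38.0 [0.505 0.023 0.182] | [ 22.6   0.  -10.8] [-0. -3.  0.]
110 40.8 [0.502 0.036 0.178] | [12.8  0.  -4.7] [ 0.  -2.8 -0. ]
115 43.6 [0.499 0.048 0.172] | [13.1  0.  -4.2] [ 0.  -2.8 -0. ]
120 46.4 [0.496 0.06  0.166] | [13.2 -0.  -3.7] [-0.  -2.8  0. ]
125 49.2 [0.494 0.072 0.158] | [13.4  0.  -3.1] [ 0.  -2.8 -0. ]
130 52.0 [0.491 0.082 0.15 ] | [13.6 -0.  -2.6] [ 0.  -2.8 -0. ]
135 54.8 [0.489 0.092 0.14 ] | [13.7  0.  -2. ] [ 0.  -2.8  0. ]
140 57.6 [0.487 0.101 0.13 ] | [13.8 -0.  -1.5] [-0.  -2.8  0. ]
145 60.4 [0.485 0.109 0.119] | [13.9  0.  -0.9] [ 0.  -2.8 -0. ]
150 63.2 [0.484 0.116 0.107] | [13.9  0.  -0.3] [-0.  -2.8  0. ]
155 66.0 [0.483 0.122 0.094] | [13.9 -0.   0.2] [ 0.  -2.8 -0. ]
160 68.8 [0.482 0.126 0.081] | [13.5 -0.   0.8] [-0.  -2.8 -0. ]
165 71.6 [0.481 0.13  0.069] | [13.1  0.   1.3] [ 0.  -2.8  0. ]
170 74.4 [0.48  0.132 0.056] | [13.  -0.   1.7] [-0.  -2.8  0. ]
175 77.2 [0.48  0.134 0.043] | [13.   0.   2.2] [-0.  -2.8 -0. ]
180 80.0 [0.48  0.134 0.03 ] | [12.9  0.   2.7] [ 0.  -2.8  0. ]
sun_tab [(0.86, array([0.509, 0.022, 0.198]))]
moon_tab [(0.71, array([ 0.44 , -0.204,  0.034]))]
```

arm_command([
  [[0.013,0,-0.004,0,-3,0,0],[0.013,0,-0.004,0,-3,0,0],[0.0135,0,-0.003,0,-3,0,0],[0.0135,0,-0.003,0,-3,0,0],[0.0135,0,-0.002,0,-3,0,0],[0.0135,0,-0.0015,0,-3,0,0],[0.0135,0,-0.001,0,-3,0,0],[0,0,0,0,0,0,0]],
])

```text
t: 10.6
tool_pos: [0.492, 0.1096, 0.1254]
tool_rot: [1.428, 1.721, -0.782]
contact_force: [-0.2, -0.2, 0.2]
opening: 0.0004
```

```bash
python3 -c "
from st import *
t=list(range(140,181,5)); seq(t,list(np.linspace(58,82,len(t)).round(1)),[.155]*len(t))
print(R.from_rotvec(ctrl.get_obs()['tool_rot']).as_matrix()[:,0])
snap('scene','s6.png')
im=cv2.imread('pics/s6.png')[130:300,200:420]; cv2.imwrite('pics/s6c.png',cv2.resize(im,None,fx=3,fy=3))
for k in ['sun_tab','moon_tab']: print(k,[(round(x['conf'],2),w('scene',x['at'])) for x in mark_of('scene',k)[:1]])"
```

```text
t 10.6 F [-0.174 -0.236  0.244] p [0.492 0.11  0.125]
140 58.0 [0.487 0.101 0.13 ] | [-7.9 -6.3  4.3] [-1.1  0.1 -1.3]
145 61.0 [0.486 0.109 0.119] | [13.8  0.  -1. ] [-0. -3. -0.]
150 64.0 [0.484 0.116 0.107] | [13.8 -0.  -0.4] [ 0. -3.  0.]
155 67.0 [0.483 0.121 0.094] | [13.9  0.   0.1] [-0. -3.  0.]
160 70.0 [0.482 0.126 0.081] | [13.9 -0.   0.6] [ 0. -3. -0.]
165 73.0 [0.481 0.13  0.068] | [13.1  0.   1.1] [ 0. -3.  0.]
170 76.0 [0.48  0.132 0.056] | [13.1  0.   1.5] [-0. -3.  0.]
175 79.0 [0.48  0.133 0.042] | [13.1 -0.   1.9] [ 0. -3.  0.]
180 82.0 [0.48  0.133 0.029] | [13.   0.   2.3] [-0. -3. -0.]
[-0.092  0.521 -0.849]
sun_tab [(0.84, array([0.491, 0.096, 0.15 ]))]
moon_tab []
```

View pics/s6c.png

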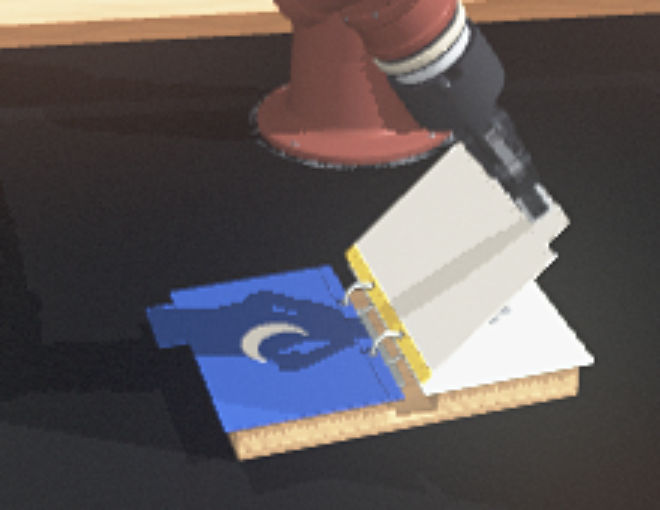

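The leaf leans left at about 137°, with the tip pressing at the tab near (540,215). The moon leaf is flat on the right.

arm_command([
  [[0.0135,-0.001,0,0,-3,0,0],[0.0135,-0.001,0,0,-3,0,0],[0.0135,-0.001,0,0,-3,0,0],[0.0135,-0.001,0.001,0,-3,0,0],[0.013,0,0.001,0,-3,0,0],[0.01,0,0.001,0,-3,0,0],[0,0,0,0,0,0,0]],
])

```text
t: 11.33
tool_pos: [0.492, 0.1273, 0.0561]
tool_rot: [1.242, 1.459, -0.965]
contact_force: [-0.7, 0.5, 0.2]
opening: -0.0001
```

```bash
python3 -c "
from st import *
t=list(range(170,181,5)); seq(t,[78]*3,[.155]*len(t))
get_image('scene')
for k in ['sun_tab','moon_tab']: print(k,[(round(x['conf'],2),w('scene',x['at'])) for x in mark_of('scene',k)[:1]])"
```

```text
t 11.33 F [-0.718  0.505  0.217] p [0.492 0.127 0.056]
170 78 [0.48  0.132 0.055] | [  2.3 -10.8  -5.8] [-2.5 -1.3 -1.4]
175 78 [0.48  0.133 0.043] | [12.5 -0.   0.8] [0. 0. 0.]
180 78 [0.48  0.134 0.03 ] | [12.5  0.   1.8] [0. 0. 0.]
sun_tab [(0.91, array([0.487, 0.132, 0.087]))]
moon_tab [(0.94, array([ 0.44 , -0.203,  0.037]))]
```

arm_command([
  [[0.01,-0.003,-0.002,0,0,0,0],[0.01,-0.003,0,0,0,0,0],[0.006,-0.002,0,0,0,0,0],[0,0,0,0,0,0,0]],
])

```text
t: 11.82
tool_pos: [0.487, 0.1306, 0.0327]
tool_rot: [1.252, 1.453, -0.963]
contact_force: [-0.2, 0.3, 0.3]
opening: 0.0003
```

arm_command([
  [[0.005,0,0,0,0,0,0],[0.004,0,0,0,0,0,0],[0,0,0,0,0,0,0]],
])

```text
t: 12.07
tool_pos: [0.4861, 0.1324, 0.0224]
tool_rot: [1.253, 1.454, -0.964]
contact_force: [0.2, 0.7, 0.7]
opening: -0.0
```

arm_command([
  [[0.004,0,0,0,0,0,0],[0.003,0,0,0,0,0,0]],
])

```text
t: 12.23
tool_pos: [0.4865, 0.1341, 0.0155]
tool_rot: [1.253, 1.453, -0.964]
contact_force: [-0.6, 0.3, -0.8]
opening: 0.0002
```

```bash
python3 -c "
from st import *
go(P(-.155,.03),78)
get_image('scene')
for k in ['sun_tab','moon_tab']: print(k,[(round(x['conf'],2),w('scene',x['at'])) for x in mark_of('scene',k)[:1]])"
```

```text
t 12.23 pos [0.487 0.134 0.016] F [-0.606  0.32  -0.813] q [-0.025 -0.043  2.06   0.257  1.163 -0.297] op 0.00023056058863420964
shift [-0.014 -0.006 -0.002] turn [-2.914 -1.489 -1.833]
sun_tab [(0.64, array([0.486, 0.138, 0.043]))]
moon_tab [(0.56, array([ 0.443, -0.203,  0.036]))]
```

```bash
python3 -c "
from st import *
snap('scene','s7.png'); snap('wrist','w7.png')
im=cv2.resize(cv2.imread('pics/s7.png')[160:280,290:420],None,fx=3.7,fy=3.7)
b=cv2.imread('pics/w7.png'); b=cv2.resize(b,(380,285))
o=np.zeros((max(im.shape[0],285),im.shape[1]+300,3),np.uint8); o=cv2.copyMakeBorder(im,0,0,0,300,cv2.BORDER_CONSTANT); o[:225,-300:]=cv2.resize(b,(300,225)); cv2.imwrite('pics/c7.png',o); print(o.shape)"
```

```text
(444, 781, 3)
```

View pics/c7.png

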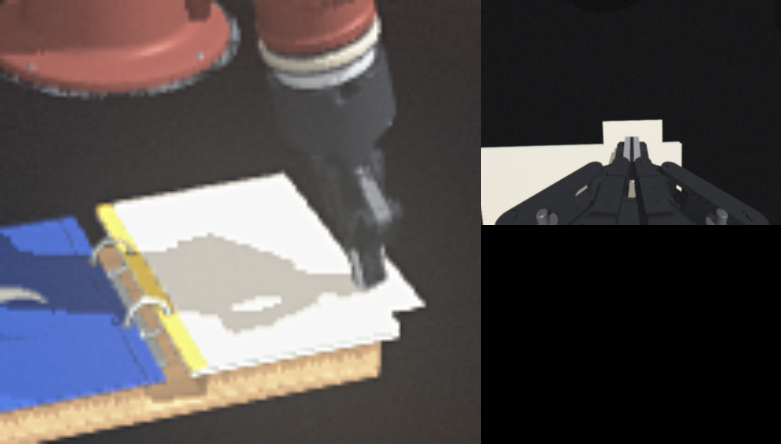

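The leaf is nearly flat, with the tip on it near the tab root at (368,285), but there is no seating force yet. I press in small steps until the force rises.

arm_command([
  [[0.002,0,0,0,0,0,0],[0.002,0,0,0,0,0,0],[0,0,0,0,0,0,0]],
])

```text
t: 12.73
tool_pos: [0.4876, 0.1347, 0.0138]
tool_rot: [1.252, 1.452, -0.962]
contact_force: [-1.4, -0.1, 1.4]
opening: 0.0001
```

arm_command([
  [[0.002,0,0,0,0,0,0],[0.002,0,0,0,0,0,0],[0,0,0,0,0,0,0]],
])

```text
t: 12.98
tool_pos: [0.4884, 0.1347, 0.014]
tool_rot: [1.249, 1.453, -0.963]
contact_force: [-0.1, 0.4, 0.1]
opening: -0.0002
```

arm_command([
  [[0.006,0,0,0,0,0,0],[0.006,0,0,0,0,0,0]],
])

```text
t: 13.15
tool_pos: [0.49, 0.1351, 0.0117]
tool_rot: [1.239, 1.456, -0.964]
contact_force: [-29.8, -17.9, 57.7]
opening: -0.0003
```

```bash
python3 -c "
from st import *
go(P(-.155,.03),78)
o=ctrl.get_obs(); print(np.array(o['effort']),np.array(o['wrist_torque']))"
```

```text
t 13.15 pos [0.49  0.135 0.012] F [-29.812 -17.927  57.713] q [-0.018 -0.024  2.048  0.25   1.159 -0.298] op -0.0002665543670990073
shift [-0.018 -0.01  -0.003] turn [-2.437 -1.161 -1.451]
[  4.913  -8.497 -20.862   3.037  -8.285  -0.217] [-1.227  5.289  1.036]
```

That is firm contact at 58 N vertical, so the leaf is seated. I retreat along the tool axis.

arm_command([
  [[-0.006,0,0,0,0,0,0],[-0.01,0,0,0,0,0,0],[-0.03,0,0,0,0,0,0],[-0.035,0,0,0,0,0,0],[-0.035,0,0,0,0,0,0],[-0.035,0,0,0,0,0,0],[-0.035,0,0,0,0,0,0],[0,0,0,0,0,0,0]],
])

```text
t: 13.82
tool_pos: [0.4939, 0.0914, 0.2004]
tool_rot: [1.238, 1.458, -0.965]
contact_force: [0.3, 0.4, 1.2]
opening: -0.0001
```

```bash
python3 -c "
from st import *
go(P(-.155,.03),78)
for c in ['scene','top']:
  snap(c,c+'8.png')
  for k in ['sun_tab','moon_tab','planner','feeder','tin','lid','spoon']: print(c,k,[(round(x['conf'],2),w(c,x['at'])) for x in mark_of(c,k)[:1]])
im=cv2.imread('pics/scene8.png')[170:290,220:420]; cv2.imwrite('pics/c8.png',cv2.resize(im,None,fx=4,fy=4))"
```

```text
t 13.82 pos [0.494 0.091 0.2  ] F [0.273 0.409 1.157] q [-0.106 -0.24   1.904  0.225  1.53  -0.296] op -7.167142340681286e-05
shift [ 0.175 -0.009 -0.002] turn [-2.408 -1.179 -1.345]
scene sun_tab [(0.72, array([0.486, 0.139, 0.043]))]
scene moon_tab [(0.79, array([ 0.441, -0.202,  0.033]))]
scene planner [(0.74, array([ 0.463, -0.034,  0.   ]))]
scene feeder [(0.65, array([0.446, 0.463, 0.003]))]
scene tin [(0.66, array([ 0.339, -0.446,  0.005]))]
scene lid [(0.72, array([0.754, 0.106, 0.   ]))]
scene spoon [(0.84, array([ 0.537, -0.505, -0.   ]))]
top sun_tab [(0.6, array([0.491, 0.142, 0.035]))]
top moon_tab [(0.9, array([ 0.442, -0.206,  0.035]))]
top planner [(0.91, array([ 0.464, -0.033,  0.001]))]
top feeder [(0.76, array([0.442, 0.457, 0.   ]))]
top tin []
top lid [(0.91, array([ 0.747,  0.111, -0.001]))]
top spoon [(0.93, array([ 0.535, -0.507,  0.001]))]
```

View pics/c8.png

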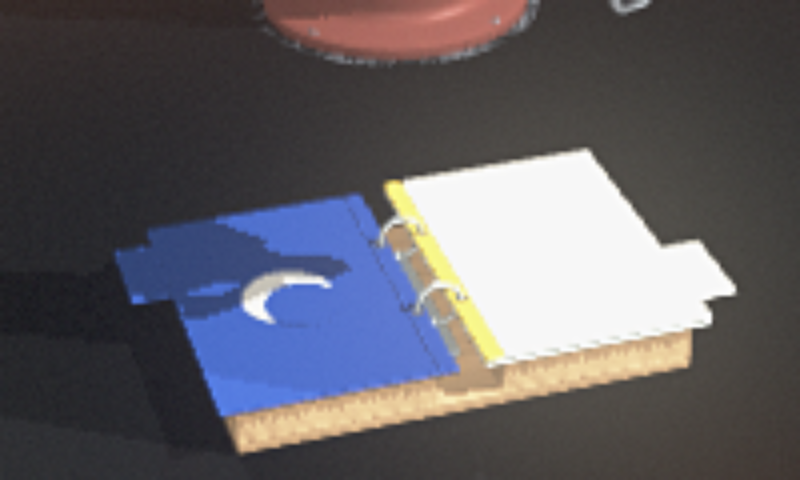

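The picture shows the sun leaf flat on the left with its tab at (705,265), and the moon leaf flat on the right. The robot is clear of everything.

```bash
python3 -c "
from station import *
print(finish_job())"
```

```text
the job is handed in; nothing more can be done
None
```

The planner is turned to the evening: the sun leaf lies flat on the white cover leaf on the left, and the moon leaf shows on the right. I kept the fingers closed, pushed from under the sun tab, swung the leaf over the rings and pressed it down. I then backed off about 0.19 m and handed the job in at about 14 s.

**Last checks:**
- **Sun leaf:** its tab measured 43 mm high in the scene camera and 35 mm in the top camera. Flat is 38 mm, so both fit within the networks' error.
- **Moon leaf:** it never moved; its tab measured 33 to 35 mm high, as at the start.
- **Feeder, tin, lid and spoon:** all were within a few millimetres of their starting places. The top camera did not find the tin in the last look; the scene camera did.

**Disagreements:**
- **Fingertip position:** in the pictures the closed fingertips ended about 15 to 25 mm short of the reported tool point. I went by the pictures, and by the force for the final press.
- **Final press:** it peaked at about 58 N upward (about 67 N in all) at the fingertip, below the 120 N wrist limit. The 40 N limit covers only the arm and the gripper's body, and I saw no sign that either touched anything.

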